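# Clock the scanner's drop-in lens and press it home

## Robot

A 6-joint arm with a two-finger parallel gripper is mounted at the origin on the work surface. World frame = base frame: x ahead of the robot, y to its left, z up, the work surface at z = 0. Lengths are in m, angles in rad, forces in N, time in s.
With the tool pointing down it reaches from about 0.35 to 0.85 m from the base axis. Payload 8.1 kg.
Tool frame: the origin (TCP) lies between the finger pads; the fingertips stand 11 mm ahead of it and the grasp point (between the pads) lies 8 mm behind it (robot.tips_ahead is the distance from the TCP to the fingertips, in m); z points along the fingers, y is the line along which they close (so a half turn about z gives the same grasp; the last joint's range is limited). The gripper opens to 93 mm and grips with 3 to 60 N. Pads are 15 mm wide; open, the fingers measure 128 mm over their backs; the gripper's body (75 mm by 188 mm) begins 65 mm behind the grasp point.
Start: joints at [1.029, 0.13, 1.488, -0, 1.523, -0.085], TCP at [0.265, 0.538, 0.23] pointing down, gripper open.
Joint ranges: [-2.96, 2.96], [-0.89, 2.26], [0.02, 2.5], [-1.34, 4.48], [0, 2.73], [-2.66, 2.66]. Speed limits (rad/s): [2.39, 2.39, 2.79, 3.14, 3.14, 3.14].

## Interface

Orientations are given as a rotation vector (axis times angle).
In Python, from plant import robot gives the robot as it stands. The module is installed in compiled form; this text tells all that it offers.
- The arm moves only by the tool move_arm, never from a script. Its argument "deltas" is one flat list of numbers, 7 for each row, row after row: the shift along the tool's x, y, z in m, then the turn, a rotation vector about the tool's x, y, z in rad, then the opening, from 0 (shut) to 1 (fully open). A call has 1 to 12 rows; each row is the pose to reach, as a shift and turn from the pose commanded when the call began, along the tool's axes at that moment; what a row does not reach only later rows make up. A row lasts 1/8 s, in which the tool goes at most 62.5 mm and 10.7 degrees, less where a joint would pass 70% of its speed; a pose out of reach is approached as far as the arm can. A call with a gripper value outside its range is refused whole. The fingers move at their own pace and stop on an object; "squeeze" is the grip in N (left out, the last holds). Time passes only in rows, so rows that repeat a pose let the fingers close. It gives the time, the measured TCP pose, the force, the opening and the grip force at its end, in the units of the state.
- robot.read_state(): the state, without advancing time (a new reading comes with each control period).
- robot.read_camera(name): name is "scene" or "side" or "wrist"; returns (picture, depth): 400x640x3 uint8, red, green, blue; 400x640 float32, m along the optical axis (not along the pixel's ray), 0 where there is no reading.
- robot.camera_model(name): a dict with "K" (3x3 intrinsics, pixels), "k1" (the pictures are not rectified: a ray, as slopes to the right and down, at radius r is drawn at 1 + k1 r^2 times it, then the intrinsics apply), "R" (3x3) and "t" (3): a world point X has camera coordinates R X + t; the wrist camera has in their place "tool_from_camera" (4x4, takes a point from camera to tool coordinates, whose origin is the TCP and whose axes are the flange's). Camera axes: x right, y down, z forward; pixel columns grow to the right and rows downward; lengths in m; the calibration is good to about 2 mm. A picture is of the moment at which its call begins: read the wrist's pose just before it. camera_model takes no time and is no camera call.
- robot.close_job(): hands the job in; it is judged then, once.
Trained networks look in the newest picture that a camera, given by its name, has taken for a name from the list of things; names that differ only in an ending like _2 or _b are one class to them, and where a whole thing is asked for, a point or a joint stands for the part that bears it (a point fixed in the world has none). Each returns a list of dicts, best first, with "confidence" (0 to 1); they miss things now and then, are a little off and sometimes report something else, mostly with a low value. They report only what shows in the picture. A call takes as long as a camera call.
- robot.recognise(camera, label): "uv" ([column, row] in pixels, amid what is visible of it).
The state is a dict: "t": time; "q": joint angles; "dq": joint speeds; "joint_torque": joint torques, N m; "tool_pos": TCP position; "orientation": TCP orientation; "force": force on the tool from outside, world axes, zero at the start; "wrist_torque": the same for the moment, N m; "opening": finger opening in m; "gripper_force": force on a finger pad.
Only numpy, scipy, OpenCV 4.12 (cv2) and the standard library are available. Lean on these libraries where they do the work, as an engineer would, in place of code of your own. Each camera call takes 0.05 s, during which the arm holds its last target. There are 200 camera calls.

## Task

The film scanner's drop-in lens was put in its collar turned the wrong way, so it rides high on the locating pins. Turn it, without lifting it out of the collar, until its white index rib faces the red mark, feel a few degrees to either side for the place where it drops over the pins, then press it straight down until it snaps fully home, its flange level with the collar, and let go. Leave the other things on the desk and on the scanner where they are.

Things in the scene. Friction and masses are not known exactly. Their poses are not given: they have to be found in the camera images.
- scanner: film scanner, a fixed cream slab 270 (x) x 290 (y) x 50 mm. Origin on the desk below the lens seat's centre, z up, x from the seat's centre towards the red mark (its yaw is the mark's direction). The seat is a dark fixed round collar on the deck, 86 mm inside, 102 mm outside diameter, 15 mm high. Two rollers 14 mm high stand 105 mm along x, 75 mm to either side.
- seat (a point): centre of the seat's floor inside the collar, 50 mm above the desk. On the floor stand three pins 11 mm high; they fit slots in the lens's underside, about 1.2 mm to spare each side, at one angle only: with the rib on the red mark give or take 7 degrees (the pins' ring is trimmed by hand and out of sight, so feel for the exact angle). Three spring catches sit in the collar's wall.
- mark (a point): point inside the collar's rim at the red mark, 42 mm from the seat's centre along the scanner's x, level with the collar's top (65 mm above the desk). A red bar across the collar's top and a red bar on the deck just outside show it.
- lens: drop-in lens, about 0.35 kg, standing loose in the collar. Origin at the centre of its underside, z up, x through its index rib (its yaw is the rib's direction). Dark flange 84 mm across, 15 mm thick; on it a knurled round barrel 46 mm across, from 15 to 55 mm above the underside, and a blue cap. Turned wrong, it rides on the pins, underside 11 mm above the seat's floor.
- lens_index (a point): outer end of the lens's index rib, a white rib 17 mm long, 5 mm wide, 2 mm high on the flange's top (a white line on the cap points the same way): 42 mm from the lens's axis, 15 mm above its underside
- lens_top (a point): centre of the flat top of the lens's blue cap (42 mm across), 60 mm above its underside; may be pressed. In line, the lens sinks 3 mm by its weight onto the catches; a firm push down of 10 to 20 N snaps it past them until the underside meets the floor and the flange's top is level with the collar's.
- small_reel: small black and amber film reel lying on the scanner's deck, 44 mm across, 16 mm high; origin at the centre of its underside
- loupe: black round loupe standing on the scanner's deck, 32 mm across, 19 mm high; origin at the centre of its underside
- film_reel: black and grey film reel lying on the desk, 92 mm across, 20 mm high; origin at the centre of its underside
- film_tin: round aluminium film tin on the desk, 74 mm across, 32 mm high; origin at the centre of its underside
- film_box: brown card film box on the desk, 100 x 100 x 40 mm; origin at the centre of its underside
- cleaner: white bottle on the desk, 44 mm across, 100 mm high; origin at the centre of its underside

How it is judged:
By the outcome, as a careful person would: the job done as asked, in the order asked, and still so for the second after the job is handed in, with the robot touching nothing.
It also fails if it takes over 58 s, if anything falls off the work surface, if the arm or the gripper's body presses on something with over 40 N, if the wrist force passes 120 N, or if a joint passes its speed limit or range.

## Working session

There is one attempt and no reset: what is moved stays moved. The work goes in short steps, Python scripts to look and compute and a tool call to move; the robot and the scene stay as the last step left them, time stands still between calls to the robot, and variables do not carry over. Pictures are saved under pics/ and viewed, at most 10 in all, crops included, and the job is handed in when it is done.

Besides the shell and the picture viewer there is one more tool, called after "Emit:" as name(argument=value, ...) on one line, values as JSON. move_arm: Moves the arm, as the interface text tells. Its arguments: {"type":"object","properties":{"deltas":{"type":"array","items":{"type":"number"}},"squeeze":{"type":"number"}},"required":["deltas"]}

```bash
mkdir -p pics; cat > h.py <<'E'
import numpy as np, cv2
from scipy.spatial.transform import Rotation as Ro
from plant import robot
def tool():
    s=robot.read_state(); T=np.eye(4); T[:3,:3]=Ro.from_rotvec(s["orientation"]).as_matrix(); T[:3,3]=s["tool_pos"]; return T
def ray(cam,uv,T=None):
    m=robot.camera_model(cam); K=np.array(m["K"])
    p=(np.array(uv,float)-K[:2,2])/[K[0,0],K[1,1]]; x=p.copy()
    for _ in range(20): x=p/(1+m["k1"]*(x@x))
    d=np.array([x[0],x[1],1.])
    if cam=="wrist":
        M=T@np.array(m["tool_from_camera"]); return M[:3,3],M[:3,:3]@d
    R=np.array(m["R"]);return -R.T@np.array(m["t"]),R.T@d
def atz(cam,uv,z,T=None):
    o,d=ray(cam,uv,T); return o+d*(z-o[2])/d[2]
E
python3 - <<'E'
from h import *
for c in("scene","side"):
    T=tool();im,d=robot.read_camera(c); cv2.imwrite(f"pics/{c}0.png",im[:,:,::-1])
    for l,z in(("lens_top",.121),("lens",.09),("lens_index",.076),("scanner",.05),("small_reel",.06),("loupe",.06),("cleaner",.05),("film_box",.02)):
        for r in robot.recognise(c,l)[:2]:
            u,v=np.int32(r["uv"]);o,dd=ray(c,r["uv"]);P=o+dd*d[v,u]
            print(c,l,np.round(r["uv"]),round(r["confidence"],2),atz(c,r["uv"],z).round(3),P.round(3))
E
```

```text
scene lens_top [292. 202.] 0.91 [ 0.558 -0.042  0.121] [ 0.552 -0.044  0.112]
scene lens [291. 202.] 0.56 [ 0.539 -0.05   0.09 ] [ 0.55  -0.046  0.107]
scene lens_index [291. 205.] 0.82 [ 0.537 -0.052  0.076] [ 0.552 -0.047  0.098]
scene scanner [287. 227.] 0.92 [ 0.59 -0.05  0.05] [ 0.59 -0.05  0.05]
scene scanner [146. 214.] 0.25 [ 0.639 -0.425  0.05 ] [ 0.648 -0.415  0.066]
scene small_reel [460. 259.] 0.16 [0.588 0.392 0.06 ] [0.57 0.4  0.03]
scene loupe [275. 173.] 0.4 [ 0.428 -0.131  0.06 ] [ 0.432 -0.129  0.065]
scene cleaner [146. 217.] 0.67 [ 0.648 -0.419  0.05 ] [ 0.655 -0.412  0.062]
scene film_box [180. 172.] 0.72 [ 0.46  -0.415  0.02 ] [ 0.477 -0.401  0.043]
scene film_box [289. 225.] 0.63 [ 0.565 -0.052  0.02 ] [ 0.584 -0.045  0.051]
side lens_top [314. 219.] 0.56 [ 0.519 -0.104  0.121] [ 0.521 -0.075  0.097]
side lens [315. 219.] 0.79 [ 0.525 -0.068  0.09 ] [ 0.525 -0.076  0.096]
side lens_index [318. 218.] 0.91 [ 0.536 -0.046  0.076] [ 0.534 -0.072  0.097]
side scanner [324. 242.] 0.83 [ 0.548 -0.124  0.05 ] [ 0.548 -0.124  0.049]
side scanner [296. 336.] 0.18 [ 0.458 -0.449  0.05 ] [ 0.458 -0.442  0.04 ]
side small_reel [318. 219.] 0.57 [ 0.537 -0.033  0.06 ] [ 0.533 -0.078  0.097]
side loupe [328. 241.] 0.56 [ 0.558 -0.135  0.06 ] [ 0.559 -0.125  0.05 ]
side loupe [279. 242.] 0.45 [ 0.417 -0.132  0.06 ] [ 0.417 -0.138  0.065]
side cleaner [370. 329.] 0.9 [ 0.635 -0.439  0.05 ] [ 0.633 -0.447  0.062]
side film_box [298. 339.] 0.89 [ 0.463 -0.435  0.02 ] [ 0.463 -0.446  0.037]
```

View pics/scene0.png

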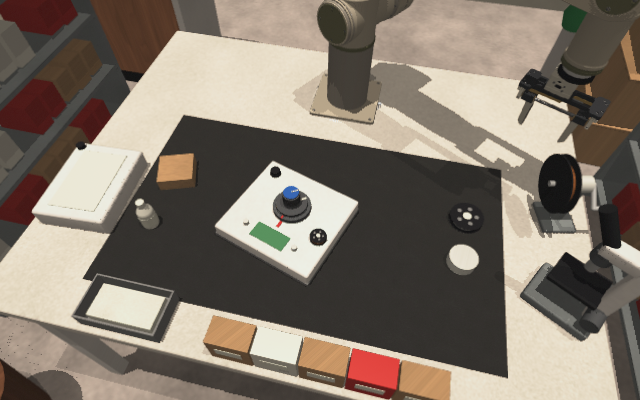

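View pics/side0.png

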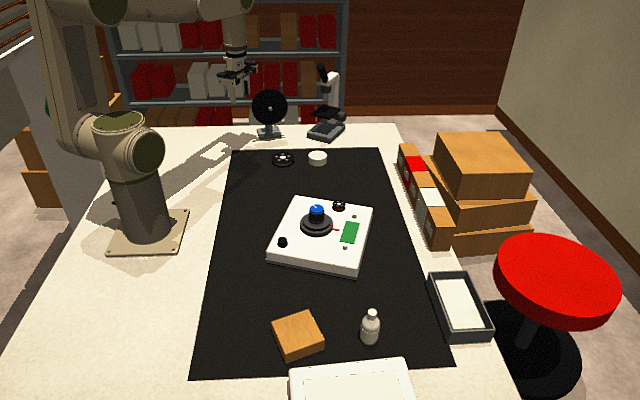

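The scene picture shows the lens at about (291,202) and the red mark at (279,223), with loupe, small reel and rollers around them. The side picture agrees: lens (316,219), mark (336,229).

```bash
python3 - <<'E'
from h import *
T=tool(); print(T.round(3)); print(np.array(robot.camera_model("wrist")["tool_from_camera"]).round(3))
print((T[:3,:3].T@(np.array([.535,-.06,.30])-T[:3,3])).round(3), robot.tips_ahead)
for uv in [(279,223)]: print(atz("scene",uv,.065))
print(atz("side",(335,229),.06))
E
```

```text
[[-0.897  0.441  0.     0.265]
 [ 0.441  0.897  0.     0.538]
 [ 0.     0.    -1.     0.23 ]
 [ 0.     0.     0.     1.   ]]
[[-0.    -0.959 -0.284  0.079]
 [ 1.    -0.    -0.     0.001]
 [ 0.    -0.284  0.959 -0.155]
 [ 0.     0.     0.     1.   ]]
[-0.507 -0.418 -0.07 ] 0.011
[ 0.59292856 -0.06973634  0.065     ]
[ 0.58488467 -0.08118457  0.06      ]
```

Emit:
move_arm(deltas=[-0.05, -0.04, -0.035, 0, 0, 0, 1, -0.095, -0.075, -0.07, 0, 0, 0, 1, -0.14, -0.11, -0.07, 0, 0, 0, 1, -0.18, -0.15, -0.07, 0, 0, 0, 1, -0.225, -0.185, -0.07, 0, 0, 0, 1, -0.27, -0.22, -0.07, 0, 0, 0, 1, -0.315, -0.26, -0.07, 0, 0, 0, 1, -0.36, -0.295, -0.07, 0, 0, 0, 1, -0.405, -0.335, -0.07, 0, 0, 0, 1, -0.45, -0.37, -0.07, 0, 0, 0, 1, -0.49, -0.405, -0.07, 0, 0, 0, 1, -0.507, -0.418, -0.07, 0, 0, 0, 1])

```text
t: 2.4
tool_pos: [0.5357, -0.0629, 0.2994]
orientation: [-0.716, -3.059, 0.001]
force: [-0.0, 0.3, -1.2]
opening: 0.093
gripper_force: 0.0
```

Emit:
move_arm(deltas=[0, 0, 0, 0, 0, 0, 1, 0, 0, 0, 0, 0, 0, 1])

```text
t: 2.65
tool_pos: [0.5351, -0.0591, 0.2997]
orientation: [-0.71, -3.06, -0.001]
force: [0.7, -0.2, -0.3]
opening: 0.0929
gripper_force: 0.0
```

```bash
python3 - <<'E'
from h import *
T=tool();im,d=robot.read_camera("wrist"); np.savez("w1",T=T,im=im,d=d); print(T.round(3))
for l,z in(("lens_top",.121),("lens_index",.076),("mark",.065),("seat",.065)):
    for r in robot.recognise("wrist",l)[:2]: print(l,r["uv"],round(r["confidence"],2),atz("wrist",r["uv"],z,T).round(4))
cv2.imwrite("pics/w1.png",im[:,:,::-1])
E
```

```text
[[-0.898  0.44  -0.     0.535]
 [ 0.44   0.898  0.001 -0.059]
 [ 0.     0.    -1.     0.3  ]
 [ 0.     0.     0.     1.   ]]
lens_top [318.9, 167.5] 0.97 [ 0.5204 -0.0507  0.121 ]
lens_top [65.7, 233.3] 0.64 [ 0.4636 -0.3325  0.121 ]
lens_index [318.9, 168.4] 0.84 [ 0.5289 -0.0547  0.076 ]
mark [319.6, 130.8] 0.96 [ 0.491  -0.0352  0.065 ]
seat [317.1, 131.7] 0.72 [ 0.4907 -0.0383  0.065 ]
```

View pics/w1.png

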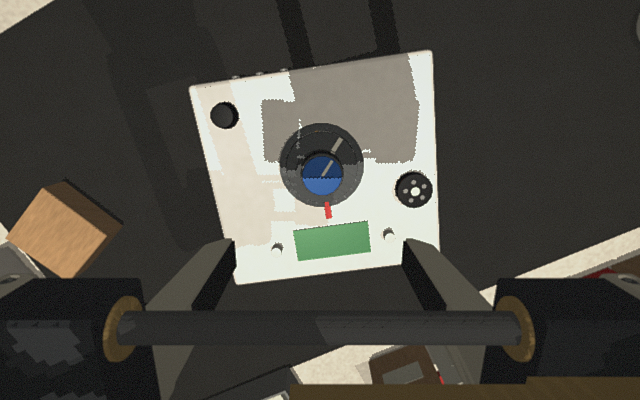

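The wrist view shows the blue cap at about (322,174), the white rib at (337,145) pointing up and right, and the red mark at (328,210) pointing down. The network's "mark" at (319,131) disagrees with the picture, so I segment by colour instead.

```bash
python3 - <<'E'
from h import *
f=np.load("w1.npz");T,im,d=f["T"],f["im"],f["d"]
h=cv2.cvtColor(im,cv2.COLOR_RGB2HSV)
roi=np.zeros(d.shape,bool);roi[115:225,270:375]=1
blue=roi&(h[...,0]>95)&(h[...,0]<130)&(h[...,1]>130)
red=roi&((h[...,0]<8)|(h[...,0]>172))&(h[...,1]>130)
w=np.array([atz("wrist",(u,v),.119,T) for v,u in np.argwhere(blue)])
c,r=cv2.minEnclosingCircle(w[:,:2].astype(np.float32)); print("cap",c,r,d[blue].mean())
def P(m):
    out=[]
    for v,u in np.argwhere(m):
        o,dd=ray("wrist",(u,v),T); out.append(o+dd*d[v,u])
    return np.array(out)
B=P(blue);print("cap3d",np.median(B,0))
R=P(red);R=R[R[:,2]>.04];print("red",R.mean(0),len(R)); 
top=R[R[:,2]>.06];print("redtop",top.mean(0),len(top)); low=R[R[:,2]<.056];print("redlow",low.mean(0),len(low))
W=roi&(h[...,1]<70)&(h[...,2]>90); W[:, :325]=0; W[:,347:]=0; W[:134]=0;W[158:]=0
for v,u in []:pass
X=P(W);X=X[(X[:,2]>.066)&(X[:,2]<.09)];print("rib",X.mean(0),len(X),X.min(0),X.max(0))
a=atz("wrist",(335,151),.078,T);b=atz("wrist",(341,139),.078,T);print(a,b)
# collar outer: points with z in .06-.07
yy,xx=np.nonzero(roi);A=P(roi);q=A[(A[:,2]>.061)&(A[:,2]<.068)]
s=np.c_[2*q[:,:2],np.ones(len(q))];so=np.linalg.lstsq(s,(q[:,:2]**2).sum(1),rcond=None)[0];print("collar fit",so[:2],np.sqrt(so[2]+so[:2]@so[:2]),len(q))
big=cv2.resize(im[115:225,270:375],None,fx=5,fy=5,interpolation=cv2.INTER_CUBIC);cv2.imwrite("pics/w1c.png",big[:,:,::-1])
E
```

```text
cap (0.5296201705932617, -0.05194273963570595) 0.020860599353909492 0.34032032
cap3d [ 0.53030896 -0.05286342  0.1202886 ]
red [ 0.58674708 -0.07071622  0.05404679] 83
redtop [ 0.57534733 -0.06691446  0.0653873 ] 20
redlow [ 0.59036605 -0.07192312  0.05044663] 63
rib [ 0.51272516 -0.02450871  0.07798175] 76 [ 0.50617387 -0.03333226  0.07449392] [ 0.51903227 -0.0159621   0.08815431]
[ 0.51848733 -0.02895214  0.078     ] [ 0.50915483 -0.01695951  0.078     ]Traceback (most recent call last):
  File "<stdin>", line 22, in <module>
  File "<stdin>", line 12, in P
  File "h.py", line 7, in ray
    m=robot.camera_model(cam); K=np.array(m["K"])
ValueError: time passes only in moves, steps and waits
```

Cap centre is about (0.530,-0.052), mark direction about -18°, rib about +122°, so the turn is about -140°. I go closer and look again to centre the grip.

Emit:
move_arm(deltas=[0.004, 0.002, 0.035, 0, 0, 0, 1, 0.008, 0.004, 0.07, 0, 0, 0, 1, 0.008, 0.004, 0.07, 0, 0, 0, 1, 0.008, 0.004, 0.07, 0, 0, 0, 1])

```text
t: 3.4
tool_pos: [0.5304, -0.0531, 0.2312]
orientation: [0.71, 3.059, 0.0]
force: [0.3, -0.1, 0.5]
opening: 0.0927
gripper_force: 0.0
```

```bash
cat > look.py <<'E'
from h import *
import sys
def look(name,zlens):   # zlens: underside height
    T=tool();im,d=robot.read_camera("wrist");cv2.imwrite(f"pics/{name}.png",im[:,:,::-1])
    m=robot.camera_model("wrist");K=np.array(m["K"])
    D=np.array([m["k1"],0,0,0]);M=T@np.array(m["tool_from_camera"])
    v,u=np.mgrid[0:400,0:640];n=cv2.undistortPoints(np.stack([u,v],-1).reshape(-1,1,2).astype(np.float64),K,D).reshape(400,640,2)
    dirs=np.dstack([n,np.ones((400,640))])@M[:3,:3].T; o=M[:3,3]
    P=o+dirs*d[...,None]
    plane=lambda mask,z:(o+dirs[mask]*((z-o[2])/dirs[mask][:,2])[:,None])
    h=cv2.cvtColor(im,cv2.COLOR_RGB2HSV)
    near=np.hypot(P[...,0]-.53,P[...,1]+.052)<.09
    blue=near&(h[...,0]>95)&(h[...,0]<130)&(h[...,1]>120)&(P[...,2]>zlens+.05)
    b=plane(blue,zlens+.06);c,r=cv2.minEnclosingCircle(b[:,:2].astype(np.float32));c=np.array(c)
    red=near&((h[...,0]<8)|(h[...,0]>172))&(h[...,1]>120)&(abs(P[...,2]-.0505)<.004)
    rm=plane(red,.0505).mean(0)[:2];rt=near&((h[...,0]<8)|(h[...,0]>172))&(h[...,1]>120)&(abs(P[...,2]-.0655)<.004)
    rr=np.hypot(P[...,0]-c[0],P[...,1]-c[1])
    rib=(rr>.026)&(rr<.043)&(h[...,1]<70)&(h[...,2]>85)&(abs(P[...,2]-zlens-.017)<.005)
    rb=plane(rib,zlens+.017)[:,:2]
    col=(rr>.044)&(rr<.056)&(abs(P[...,2]-.065)<.003)
    q=P[col][:,:2];s=np.linalg.lstsq(np.c_[2*q,np.ones(len(q))],(q**2).sum(1),rcond=None)[0]
    ang=lambda p:np.degrees(np.arctan2(*(p-c)[::-1])).round(1)
    print("tool",T[:3,3].round(4),"yaw",np.degrees(np.arctan2(T[1,0],T[0,0])).round(1))
    print("cap",c.round(4),r,"z",np.median(P[blue],0).round(4)); print("collar",s[:2].round(4),np.sqrt(s[2]+s[:2]@s[:2]))
    print("mark ang",ang(rm),"dist",np.linalg.norm(rm-c),red.sum(),"top",ang(plane(rt,.0655).mean(0)[:2]) if rt.any() else None)
    if rib.any(): print("rib ang",ang(rb.mean(0)),"dist",np.linalg.norm(rb.mean(0)-c),rib.sum())
    e=T[:3,:3].T@np.r_[c-T[:2,3],0];print("tool shift to cap",e.round(4))
look(sys.argv[1],float(sys.argv[2]))
E
python3 look.py w2 .061
```

```text
tool [ 0.5304 -0.0531  0.2312] yaw 153.9
cap [ 0.7021 -0.1395] 0.3209887146949768 z [ 0.5298 -0.0528  0.1203]
collar [0. 0.] 0.0
mark ang 148.8 dist 0.1297622887575358 85 top 150.1
tool shift to cap [-0.1921 -0.0019  0.0003]
```

View pics/w2.png

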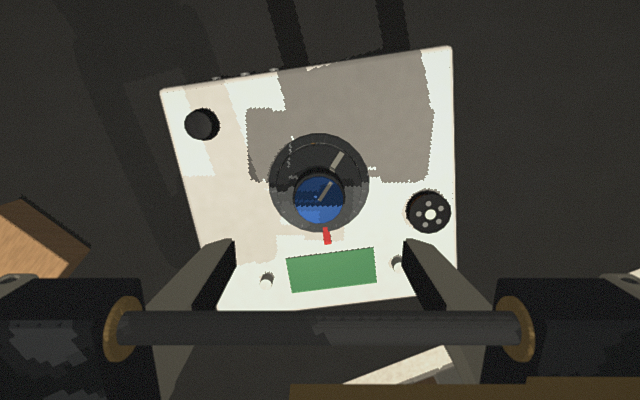

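The picture shows the cap at (319,199), the rib at (337,160) and the red mark at (326,235). Stray pixels spoiled the fit, so I filter them.

```bash
python3 - <<'E'
s=open("look.py").read()
s=s.replace('b=plane(blue,zlens+.06);','b=plane(blue,zlens+.06);b=b[np.linalg.norm(b-np.median(b,0),axis=1)<.026];')
open("look.py","w").write(s)
E
python3 look.py w3 .061
```

```text
tool [ 0.5309 -0.0533  0.2318] yaw 153.8
cap [ 0.5292 -0.0517] 0.02094888873398304 z [ 0.5295 -0.0527  0.1203]
collar [ 0.5299 -0.052 ] 0.04797804106906423
mark ang -18.3 dist 0.06504689845640739 84 top -18.0
rib ang -42.9 dist 0.00969955013507455 604
tool shift to cap [ 0.0022  0.0007 -0.    ]
```

Emit:
move_arm(deltas=[0.002, 0.0005, 0.04, 0, 0, 0, 1, 0.002, 0.0005, 0.08, 0, 0, 0, 1, 0.002, 0.0005, 0.115, 0, 0, 0, 1, 0.002, 0.0005, 0.133, 0, 0, 0, 1, 0.002, 0.0005, 0.139, 0, 0, 0, 1, 0.002, 0.0005, 0.139, 0, 0, 0, 1])

```text
t: 4.25
tool_pos: [0.5291, -0.052, 0.0918]
orientation: [0.711, 3.059, 0.0]
force: [0.3, -0.6, -0.5]
opening: 0.093
gripper_force: 0.0
```

Emit:
move_arm(deltas=[0, 0, 0, 0, 0, 0, 0.6, 0, 0, 0, 0, 0, 0, 0.45, 0, 0, 0, 0, 0, 0, 0.4, 0, 0, 0, 0, 0, 0, 0.4, 0, 0, 0, 0, 0, 0, 0.4, 0, 0, 0, 0, 0, 0, 0.4], squeeze=20)

```text
t: 5.0
tool_pos: [0.5283, -0.0518, 0.0907]
orientation: [-0.711, -3.06, -0.0]
force: [0.1, -0.2, 0.7]
opening: 0.0457
gripper_force: 20.0
```

Emit:
move_arm(deltas=[0, 0, 0, 0, 0, 0.12, 0.4, 0, 0, 0, 0, 0, 0.26, 0.4, 0, 0, 0, 0, 0, 0.4, 0.4, 0, 0, 0, 0, 0, 0.54, 0.4, 0, 0, 0, 0, 0, 0.68, 0.4, 0, 0, 0, 0, 0, 0.8, 0.4, 0, 0, 0, 0, 0, 0.8, 0.4])

```text
t: 5.88
tool_pos: [0.5283, -0.0517, 0.0906]
orientation: [-1.846, -2.542, -0.0]
force: [-0.3, 1.3, 0.1]
opening: 0.0458
gripper_force: 20.0
```

Emit:
move_arm(deltas=[0, 0, 0, 0, 0, 0.12, 0.4, 0, 0, 0, 0, 0, 0.26, 0.4, 0, 0, 0, 0, 0, 0.4, 0.4, 0, 0, 0, 0, 0, 0.54, 0.4, 0, 0, 0, 0, 0, 0.68, 0.4, 0, 0, 0, 0, 0, 0.82, 0.4, 0, 0, 0, 0, 0, 0.96, 0.4, 0, 0, 0, 0, 0, 1.1, 0.4, 0, 0, 0, 0, 0, 1.24, 0.4, 0, 0, 0, 0, 0, 1.38, 0.4, 0, 0, 0, 0, 0, 1.43, 0.4, 0, 0, 0, 0, 0, 1.43, 0.4])

```text
t: 7.38
tool_pos: [0.5293, -0.052, 0.0909]
orientation: [3.059, 0.712, 0.004]
force: [4.8, -0.4, -3.2]
opening: 0.0458
gripper_force: 20.0
```

```bash
python3 - <<'E'
from h import *
T=tool();print(T.round(4))
for c in("wrist","side"):
  im,d=robot.read_camera(c); cv2.imwrite(f"pics/{c}4.png",im[:,:,::-1])
a=cv2.resize(cv2.imread("pics/wrist4.png")[150:350,220:420],None,fx=3,fy=3,interpolation=2)
b=cv2.imread("pics/side4.png")[195:245,294:344]; print(a.shape); cv2.imwrite("pics/w4.png",a[:600])
E
```

```text
[[ 8.972e-01  4.416e-01  2.400e-03  5.293e-01]
 [ 4.417e-01 -8.972e-01 -4.000e-04 -5.200e-02]
 [ 2.000e-03  1.400e-03 -1.000e+00  9.090e-02]
 [ 0.000e+00  0.000e+00  0.000e+00  1.000e+00]]
(600, 600, 3)
```

View pics/wrist4.png

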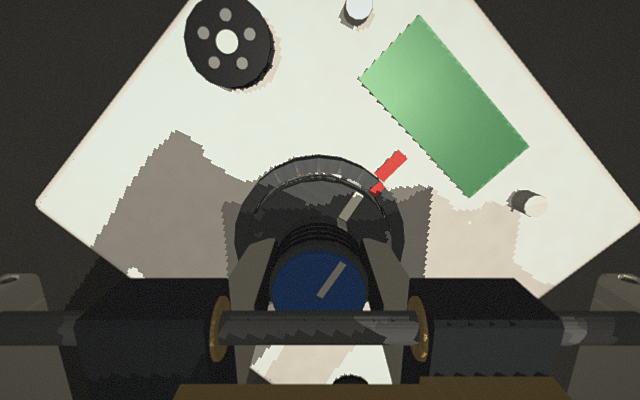

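The view shows the rib from (343,222) to (358,197) and the red mark from (374,190) to (401,155). The rib is still a few degrees short of the mark.

```bash
python3 - <<'E'
from h import *
T=tool();c=np.array([.5295,-.052])
for n,uv,z in(("rib in",(344,222),.078),("rib out",(357,197),.078),("cap out",(342,266),.121),("cap in",(321,296),.121),("mark low",(391,166),.0505),("mark top",(376,189),.0655)):
    p=atz("wrist",uv,z,T)[:2]-c; print(n,np.degrees(np.arctan2(p[1],p[0])).round(1),np.linalg.norm(p).round(4))
E
```

```text
rib in -10.7 0.0233
rib out -5.9 0.0388
cap out -8.4 0.0175
cap in -69.7 0.0011
mark low -18.4 0.0627
mark top -17.8 0.0473
```

Emit:
move_arm(deltas=[0, 0, 0.001, 0, 0, 0.02, 0.4, 0, 0, 0.0015, 0, 0, 0.035, 0.4, 0, 0, 0.0015, 0, 0, 0.035, 0.4])

```text
t: 7.85
tool_pos: [0.5294, -0.0521, 0.0903]
orientation: [3.071, 0.655, 0.004]
force: [3.1, -2.3, 4.9]
opening: 0.0456
gripper_force: 20.0
```

Emit:
move_arm(deltas=[0, 0, 0.0, 0, 0, 0.017, 0.4, 0, 0, 0.0, 0, 0, 0.035, 0.4, 0, 0, 0, 0, 0, 0.035, 0.4])

```text
t: 8.22
tool_pos: [0.5295, -0.0521, 0.09]
orientation: [3.083, 0.599, 0.004]
force: [6.3, -1.9, 2.9]
opening: 0.0458
gripper_force: 20.0
```

Emit:
move_arm(deltas=[0, 0, 0.0, 0, 0, 0.017, 0.4, 0, 0, 0.0, 0, 0, 0.035, 0.4, 0, 0, 0, 0, 0, 0.035, 0.4])

```text
t: 8.6
tool_pos: [0.5294, -0.0522, 0.0895]
orientation: [3.093, 0.545, 0.004]
force: [7.7, -2.8, -0.1]
opening: 0.0458
gripper_force: 20.0
```

Emit:
move_arm(deltas=[0.0007, 0, 0.0015, 0, 0, 0.017, 0.4, 0.0007, 0, 0.0015, 0, 0, 0.035, 0.4, 0.0007, 0, 0.0015, 0, 0, 0.035, 0.4])

```text
t: 8.98
tool_pos: [0.5295, -0.0519, 0.0875]
orientation: [3.102, 0.491, 0.002]
force: [6.5, -1.9, -1.2]
opening: 0.0454
gripper_force: 20.0
```

Emit:
move_arm(deltas=[0, 0, 0, 0, 0, 0.017, 0.4, 0, 0, 0, 0, 0, 0.035, 0.4, 0, 0, 0, 0, 0, 0.035, 0.4])

```text
t: 9.35
tool_pos: [0.5294, -0.0521, 0.0874]
orientation: [3.11, 0.437, 0.002]
force: [6.2, -3.5, -1.2]
opening: 0.0456
gripper_force: 20.0
```

```bash
cat > chk.py <<'E'
from h import *
import sys
s=robot.read_state();print(np.round(s["wrist_torque"],2),np.round(s["force"],1),s["tool_pos"])
T=tool();im,d=robot.read_camera("wrist");cv2.imwrite(f"pics/{sys.argv[1]}.png",im[:,:,::-1])
h=cv2.cvtColor(im,cv2.COLOR_RGB2HSV)
m=(h[...,0]>95)&(h[...,0]<130)&(h[...,1]>130);m[:235]=0;m[312:]=0;m[:,:270]=0;m[:,370:]=0
z=[]
for v,u in np.argwhere(m)[::7]:
    o,dd=ray("wrist",(u,v),T) if len(z)==0 else (o,ray("wrist",(u,v),T)[1]);z.append((o+dd*d[v,u]))
print("cap",np.median(z,0).round(4),len(z))
E
sed -i '7,$!b' chk.py; python3 chk.py w5
```

```text
[-0.67 -1.15  0.16] [ 6.2 -3.5 -1.2] [ 0.52941523 -0.0520957   0.08744036]
cap [ 0.5347 -0.0487  0.1172] 613
```

View pics/w5.png

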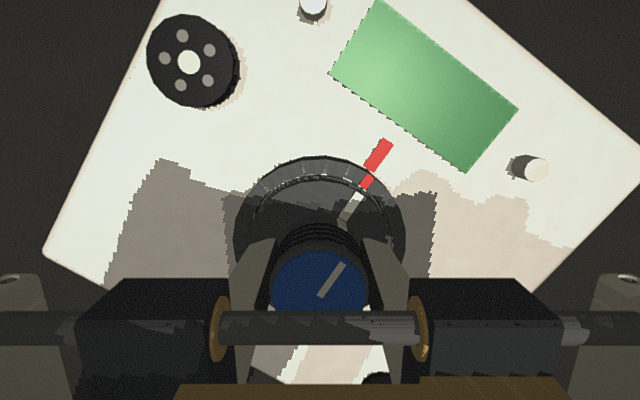

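The lens has dropped about 3 mm (cap 0.1203 to 0.1172) and its rib points at the mark, rib (352,203) and mark (377,165). I now let go, rise, shut the fingers and press on the cap.

Emit:
move_arm(deltas=[0, 0, 0, 0, 0, 0, 0.8, 0, 0, 0, 0, 0, 0, 0.9, 0, 0, 0, 0, 0, 0, 0.9, 0, 0, -0.03, 0, 0, 0, 0.9, 0, 0, -0.065, 0, 0, 0, 0.9, 0, 0, -0.065, 0, 0, 0, 0, 0, 0, -0.065, 0, 0, 0, 0, 0, 0, -0.065, 0, 0, 0, 0, 0, 0, -0.065, 0, 0, 0, 0, 0, 0, -0.065, 0, 0, 0, 0, 0, 0, -0.065, 0, 0, 0, 0])

```text
t: 10.78
tool_pos: [0.5288, -0.0516, 0.1524]
orientation: [-3.111, -0.438, 0.001]
force: [-0.2, -0.5, -0.4]
opening: 0.0282
gripper_force: 0.0
```

```bash
python3 chk.py w6; python3 look.py w7 .058; python3 -c "
from plant import robot;print(robot.read_state())"
```

```text
[ 0.02  0.18 -0.01] [-0.2 -0.5 -0.4] [ 0.52884    -0.05156669  0.15241279]
cap [ 0.5231 -0.0547  0.1161] 185
tool [ 0.5289 -0.0516  0.1525] yaw 16.0
cap [ 0.531  -0.0491] 0.023139115422964096 z [ 0.5328 -0.0498  0.1156]
collar [ 0.53   -0.0512] 0.04816287509791239
mark ang -20.9 dist 0.06203327560507257 252 top -21.8
rib ang -6.7 dist 0.03073072212195654 344
tool shift to cap [ 0.0027 -0.0017 -0.    ]
{'t': 10.875, 'q': array([-1.93666977e-01, -4.92644142e-03,  1.77164721e+00,  2.49449318e-05,
        1.37495668e+00,  1.09728174e+00]), 'dq': array([-0.00232431,  0.00101453, -0.00131685, -0.00180108,  0.00027576,
        0.00175453]), 'joint_torque': array([ 1.82901487e-03, -4.72570360e+01, -4.75211656e+01,  4.82081354e-02,
       -6.05415646e-02,  1.26348159e-04]), 'tool_pos': array([ 0.52893766, -0.05155342,  0.1525848 ]), 'orientation': array([-3.11083937e+00, -4.38135936e-01,  1.13264109e-04]), 'force': array([-0.16904299,  0.19255606, -0.31386259]), 'wrist_torque': array([ 0.01484277,  0.17215378, -0.02148854]), 'gripper_force': 0.0, 'opening': 0.02035046858585911}
```

Emit:
move_arm(deltas=[0.0005, 0, 0.0, 0, 0, 0, 0, 0.0005, 0, 0, 0, 0, 0, 0, 0.0005, 0, 0.01, 0, 0, 0, 0, 0.0005, 0, 0.018, 0, 0, 0, 0, 0.0005, 0, 0.022, 0, 0, 0, 0, 0.0005, 0, 0.024, 0, 0, 0, 0, 0.0005, 0, 0.025, 0, 0, 0, 0, 0.0005, 0, 0.025, 0, 0, 0, 0])

```text
t: 11.88
tool_pos: [0.5296, -0.0515, 0.1279]
orientation: [3.111, 0.438, 0.001]
force: [-0.7, 0.3, -0.3]
opening: 0.0008
gripper_force: 0.0
```

Emit:
move_arm(deltas=[0, 0, 0.001, 0, 0, 0, 0, 0, 0, 0.002, 0, 0, 0, 0, 0, 0, 0.003, 0, 0, 0, 0, 0, 0, 0.003, 0, 0, 0, 0])

```text
t: 12.38
tool_pos: [0.5309, -0.0518, 0.1259]
orientation: [3.11, 0.438, 0.005]
force: [4.8, -1.0, 4.9]
opening: 0.0008
gripper_force: 2.7
```

Emit:
move_arm(deltas=[0, 0, 0.001, 0, 0, 0, 0, 0, 0, 0.002, 0, 0, 0, 0, 0, 0, 0.003, 0, 0, 0, 0, 0, 0, 0.003, 0, 0, 0, 0])

```text
t: 12.88
tool_pos: [0.5291, -0.0516, 0.1221]
orientation: [3.111, 0.438, -0.001]
force: [-0.1, -0.3, -0.6]
opening: 0.0003
gripper_force: 0.0
```

Emit:
move_arm(deltas=[0, 0, 0.001, 0, 0, 0, 0, 0, 0, 0.002, 0, 0, 0, 0, 0, 0, 0.003, 0, 0, 0, 0, 0, 0, 0.003, 0, 0, 0, 0])

```text
t: 13.38
tool_pos: [0.5291, -0.0515, 0.1212]
orientation: [3.111, 0.438, -0.001]
force: [-12.9, 2.1, 26.6]
opening: 0.0005
gripper_force: 13.5
```

It is on the floor stop: the tips are at 0.110, as expected for home. I retreat and check.

Emit:
move_arm(deltas=[0, 0, -0.004, 0, 0, 0, 0, 0, 0, -0.03, 0, 0, 0, 0, 0, 0, -0.07, 0, 0, 0, 0, 0, 0, -0.1, 0, 0, 0, 0, -0.005, 0, -0.12, 0, 0, 0, 0, -0.005, 0, -0.12, 0, 0, 0, 0, -0.005, 0, -0.12, 0, 0, 0, 0])

```text
t: 14.25
tool_pos: [0.5238, -0.0527, 0.2369]
orientation: [-3.11, -0.438, 0.004]
force: [0.5, 0.2, -0.2]
opening: 0.0001
gripper_force: 0.0
```

```bash
python3 look.py w8 .05
```

```text
tool [ 0.5238 -0.0527  0.2369] yaw 16.0
cap [ 0.5298 -0.0517] 0.020779011771082878 z [ 0.5296 -0.0506  0.1097]
collar [ 0.53   -0.0519] 0.047731456429157534
mark ang -18.3 dist 0.06189861578209183 145 top -18.4
rib ang 12.8 dist 0.025911901834226026 1093
tool shift to cap [ 0.0061  0.0007 -0.    ]
```

View pics/w8.png

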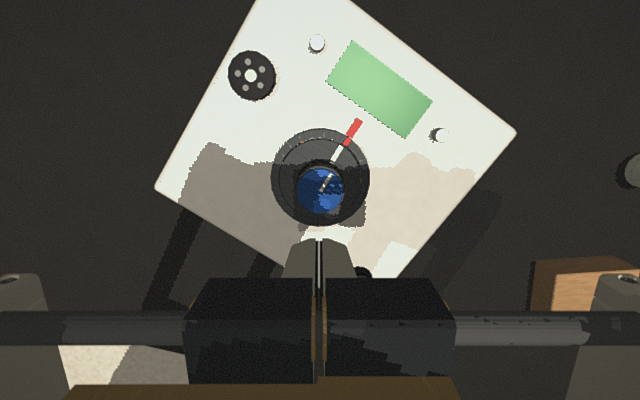

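The picture shows the rib (337,153) in line with the red mark (352,131). The cap is at 0.1097 m (0.110 when home), so the lens is seated and nothing else has moved.

```bash
python3 -c "
from plant import robot;print(robot.close_job())"
```

```text
the job is handed in; nothing more can be done
None
```

The lens is turned to the red mark, dropped over the pins and pressed fully home (cap at 0.1097 m, 0.110 expected); the gripper is clear and the job is handed in.

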